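# Dial the code on the handpiece case and spring its hasp

## Task

Unlock the handpiece case: roll the three thumbwheels of its lock to 4-7-2, read from left to right as seen from the front of the case, and then push the release slide home so that the hasp springs open. Roll the wheels with a light touch, do not force the slide or pry at the hasp, and leave everything else as it stands, with the code still showing.

Things in the scene. Friction and masses are not known exactly. Their poses are not given: they have to be found in the camera images.
- case: white hard case, does not move, 240 mm (x) x 320 mm (y), 95 mm high to its front deck; origin at the centre of its underside, z up, +x from its front (lock side, nearest the robot) to its hinged lid, +y to the left seen from the front. The lid panel is 6 mm above the deck and begins 6 mm in front of the centre. The row of wheels is let into the deck along x = -85 mm
- wheel1 (a joint): the leftmost thumbwheel of the lock: 32 mm across, 12 mm wide, black, white digits 0-9 round the rim; the digit on its very top is the one set. Axle along case y. Value in rad, no stops: top digit = value / 0.6283 (whole turns of 6.283 change nothing); it grows as the wheel's top is rolled towards case +x, bringing the next higher digit. Detent at each digit; about 3 N along the rim rolls over a click
- wheel2 (a joint): the middle thumbwheel of the lock: 32 mm across, 12 mm wide, black, white digits 0-9 round the rim; the digit on its very top is the one set. Axle along case y. Value in rad, no stops: top digit = value / 0.6283 (whole turns of 6.283 change nothing); it grows as the wheel's top is rolled towards case +x, bringing the next higher digit. Detent at each digit; about 3 N along the rim rolls over a click
- wheel3 (a joint): the rightmost thumbwheel of the lock: 32 mm across, 12 mm wide, black, white digits 0-9 round the rim; the digit on its very top is the one set. Axle along case y. Value in rad, no stops: top digit = value / 0.6283 (whole turns of 6.283 change nothing); it grows as the wheel's top is rolled towards case +x, bringing the next higher digit. Detent at each digit; about 3 N along the rim rolls over a click
- wheel1_top (a point): highest point of the leftmost wheel, mid-width, about 108 mm above the table, 28 mm to case +y of the middle wheel's; axes as the case's. The wheels stand 10 mm proud of one steel cartridge plate (52 x 96 mm, 3 mm above the deck) which floats on a rubber seal: pressed down it gives about 1 mm for 7 N, 3 mm at most. A fingertip pressing with 8 to 10 N carries a wheel round; less slips, 18 N is too much
- wheel2_top (a point): the highest point of the middle wheel, mid-width, 28 mm from its neighbours'; axes as the case's
- wheel3_top (a point): the highest point of the rightmost wheel, mid-width; axes as the case's
- slide_button (a point): middle of the top face of the release slide's steel button, right of the wheels (50 mm to case -y of the rightmost wheel, 108 mm above the table): 18 mm (x) by 14 mm (y), 11 mm tall, its foot 2 mm above the deck; axes as the case's
- slide (a joint): travel of the release slide in m, 0 at rest; it is pushed to the left, towards the wheels (case +y), against a spring of 2 N at first and about 5 N at the end stop at 0.009, and comes back when let go. With a wrong digit on any wheel it is blocked after about 2 mm; with the right code it goes home and the hasp is let go from about 0.007
- hasp (a joint): angle of the steel hasp, a 46 mm by 40 mm flap behind the middle wheel, hinged on the lid's edge: 0 lying flat and locked, about 0.75 rad when it has sprung up
- handpiece: bystander: loose white treatment handpiece with a black head lying on the table, 190 mm long, 40 mm thick; origin at the middle of its underside
- serum: bystander: amber glass bottle, 48 mm across, 115 mm high; origin under its centre
- saline: bystander: clear bottle, 54 mm across, 150 mm high; origin under its centre
- tip_tray: bystander: clear divided tray 120 x 160 x 28 mm; origin under its centre
- steel_cup: bystander: steel cup 76 mm across, 60 mm high; origin under its centre
- lens_box: bystander: grey box 50 x 65 x 20 mm on the left of the case's lid; origin under its centre
- cream_jar: bystander: small white jar, 38 mm across, 30 mm high, on the case's front deck left of the wheels; origin under its centre
- filter_jar: bystander: clear jar 42 mm across, 50 mm high, on the right of the case's lid; origin under its centre

How it is judged:
By the outcome, as a careful person would: the job done as asked, in the order asked, and still so for the second after the job is handed in, with the robot touching nothing.
It also fails if it takes over 72 s, if anything falls off the work surface, if the arm or the gripper's body presses on something with over 40 N, if the wrist force passes 120 N, or if a joint passes its speed limit or range.

## Robot

A 6-joint arm with a two-finger parallel gripper is mounted at the origin on the work surface. World frame = base frame: x ahead of the robot, y to its left, z up, the work surface at z = 0. Lengths are in m, angles in rad, forces in N, time in s.
With the tool pointing down it reaches from about 0.3 to 0.775 m from the base axis. Payload 14.6 kg.
Tool frame: the origin (TCP) lies at the very end of the fingers, on their centre line; the grasp point (between the pads) lies ctrl.grasp_offset behind it (ctrl.grasp_offset is the distance from the TCP to the grasp point, in m); z points along the fingers, y is the direction in which the jaws open and shut (so a half turn about z gives the same grasp; the last joint's range is limited). The gripper opens to 94 mm and grips with 3 to 60 N. Pads are 16 mm wide; open, the fingers measure 119 mm over their backs; the gripper's body (75 mm by 177 mm) begins 78 mm behind the grasp point.
Start: joints at [-1.413, 0.3, 1.521, -0, 1.321, -0.067], TCP at [0.123, -0.536, 0.205] pointing down, gripper open.
Joint ranges: [-3.03, 3.03], [-0.79, 2.21], [0.23, 2.52], [-1.04, 4.18], [0, 3.07], [-2.55, 2.55]. Speed limits (rad/s): [2.22, 2.22, 2.57, 3.14, 3.14, 3.14].

## Interface

Orientations are given as [roll, pitch, yaw] about the fixed x, y, z axes, in that order (R = Rz(yaw) Ry(pitch) Rx(roll)).
In Python, from station import ctrl gives the robot as it stands. The module is installed in compiled form; this text tells all that it offers.
- The arm moves only by the tool carry_out, never from a script. Its argument "deltas" is a list of rows, each an object of numbers: "x", "y", "z": the shift along the tool's x, y, z in units of 0.02 m (1.0 is 0.02 m); "wx", "wy", "wz": the turn, a rotation vector about the tool's x, y, z in units of 0.08 rad (1.0 is 0.08 rad); "jaw": the opening in per cent of the stroke, from 0 (shut) to 100 (fully open). A call has 1 to 12 rows; each row shifts and turns the commanded pose from where the row before left it, along the tool's axes as they then stand; what a row does not reach is not made up. A row lasts 1/12 s, in which the tool goes at most 41.7 mm and 7.16 degrees, less where a joint would pass 70% of its speed; a pose out of reach is approached as far as the arm can. A call with a number of a shift or a turn outside -1 to 1 is refused whole. A call with a gripper value outside its range is refused whole. The fingers move at their own pace and stop on an object; "squeeze" is the grip in N (left out, the last holds). Time passes only in rows, so rows that do not move let the fingers close. It gives the time, the measured TCP pose, the force and the opening at its end, in the units of the state.
- ctrl.get_obs(): the state, without advancing time (a new reading comes with each control period).
- ctrl.camera(name): name is "scene" or "top" or "wrist"; returns the picture (480x640x3 uint8, blue, green, red); there is no depth.
- ctrl.camera_params(name): a dict with "mtx" (3x3 intrinsics, pixels), "dist" ([k1, k2, p1, p2, k3] as OpenCV has them; the pictures are not rectified), "origin" and "attitude" of the camera in the world. Camera axes: x right, y down, z forward; pixel columns grow to the right and rows downward; lengths in m; the calibration is good to about 2 mm. A picture is of the moment at which its call begins: read the wrist's pose just before it. camera_params takes no time and is no camera call; for the wrist camera it gives the pose at the moment of the call.
- ctrl.hand_in(): hands the job in, once; it reports no verdict.
Trained networks look in the newest picture that a camera, given by its name, has taken for a name from the list of things; names that differ only in an ending like _2 or _b are one class to them, and where a whole thing is asked for, a point or a joint stands for the part that bears it (a point fixed in the world has none). Each returns a list of dicts, best first, with "conf" (0 to 1); they miss things now and then, are a little off and sometimes report something else, mostly with a low value. They report only what shows in the picture. A call takes as long as a camera call.
- ctrl.boxes_of(camera, label): "rect" ([left, top, right, bottom] in pixels, round what is visible of it).
- ctrl.mark_of(camera, label): "position" ([row, column] in pixels: a listed point, or the origin of a listed thing).
The state is a dict: "time_s": time; "qpos": joint angles; "joint_vel": joint speeds; "tau": joint torques, N m; "ee_pos": TCP position; "eef_rot": TCP orientation; "force": force on the tool from outside, world axes, zero at the start; "moment": the same for the moment, N m; "grip_width": finger opening in m.
Only numpy, scipy, OpenCV 4.12 (cv2) and the standard library are available. Lean on these libraries where they do the work, as an engineer would, in place of code of your own. Each camera call takes 0.05 s, during which the arm holds its last target.

## Working session

There is one attempt and no reset: what is moved stays moved. The work goes in short steps, Python scripts to look and compute and a tool call to move; the robot and the scene stay as the last step left them, time stands still between calls to the robot, and variables do not carry over. Pictures are saved under pics/ and viewed, and the job is handed in when it is done.

Besides the shell and the picture viewer there is one more tool, called as name(argument=value, ...), one argument or row to a line, values as JSON. carry_out: Moves the arm, as the interface text tells. Its arguments: {"type":"object","properties":{"deltas":{"type":"array"},"squeeze":{"type":"number"}},"required":["deltas"]}

```bash
mkdir -p pics; ls; python3 - <<'E'
from station import ctrl
import cv2
print(ctrl.get_obs(), ctrl.grasp_offset)
for n in ("scene","top","wrist"):
    im=ctrl.camera(n); cv2.imwrite(f"pics/{n}0.png",im)
    p=ctrl.camera_params(n); print(n,p)
    for l in ("wheel1_top","wheel2_top","wheel3_top","slide_button","case"):
        print(l,[(round(d['conf'],2),d['position']) for d in ctrl.mark_of(n,l)][:3])
E
```

```text
pics
{'time_s': 0.0, 'qpos': array([-1.41261508e+00,  3.00470415e-01,  1.52161778e+00, -1.96656520e-05,
        1.32070576e+00, -6.65818209e-02]), 'joint_vel': array([ 0.00062286,  0.00059483,  0.00051435, -0.00129467, -0.00310353,
        0.0002582 ]), 'tau': array([ 2.17707951e-03, -5.31812382e+01, -3.52734160e+01,  7.09411385e-02,
        2.44986912e-02, -9.14243333e-05]), 'ee_pos': array([ 0.12253904, -0.53588779,  0.20487119]), 'eef_rot': array([-3.14039275e+00, -6.09199555e-05,  2.24767912e-01]), 'force': array([-0.91753315, -0.30614466,  0.30565967]), 'moment': array([-0.05095222,  0.04772193, -0.00593584]), 'grip_width': 0.09406279654248713} 0.0188
scene {'mtx': array([[474.5986628 ,   0.        , 315.34793475],
       [  0.        , 474.5986628 , 238.3663443 ],
       [  0.        ,   0.        ,   1.        ]]), 'dist': array([-0.0585531,  0.       ,  0.       ,  0.       ,  0.       ]), 'origin': array([1.16808979, 0.14734355, 0.89661475]), 'attitude': array([-2.50909698, -0.00505529,  1.80320988])}
wheel1_top [(0.6, [198.2, 351.4])]
wheel2_top [(0.73, [197.6, 335.8]), (0.
[... 449 characters left out ...]
409]), 'attitude': array([-3.06659022e+00,  2.20932332e-04, -1.56043693e+00])}
wheel1_top [(0.64, [276.9, 285.2])]
wheel2_top [(0.88, [270.8, 299.5])]
wheel3_top [(0.84, [266.8, 308.2])]
slide_button [(0.5, [278.7, 249.1])]
case [(0.59, [242.9, 294.7])]
wrist {'mtx': array([[330.61435798,   0.        , 317.51436085],
       [  0.        , 330.61435798, 239.31671544],
       [  0.        ,   0.        ,   1.        ]]), 'dist': array([-0.02724191,  0.        ,  0.        ,  0.        ,  0.        ]), 'origin': array([ 0.19245534, -0.52032211,  0.38464531]), 'attitude': array([ 2.89117134e+00, -7.83463053e-04, -1.34620582e+00])}
wheel1_top []
wheel2_top []
wheel3_top []
slide_button []
case []
```

View pics/scene0.png

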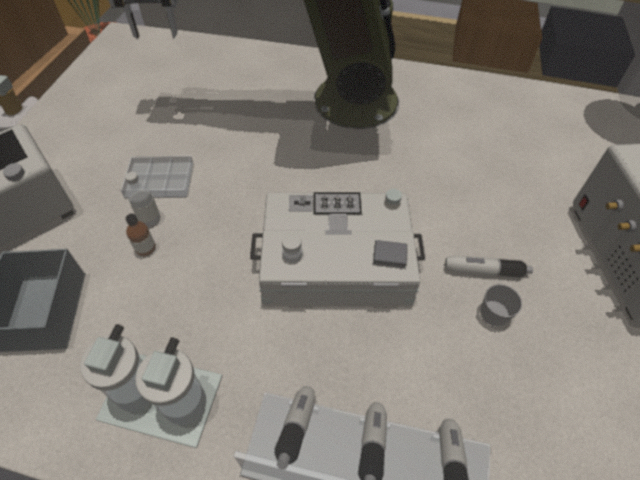

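View pics/top0.png

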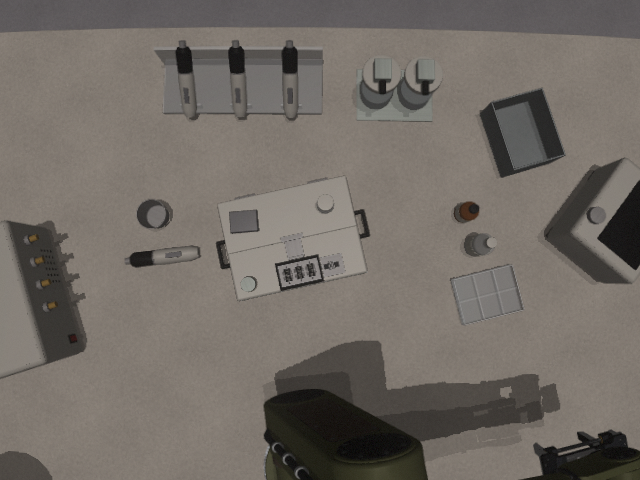

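View pics/wrist0.png

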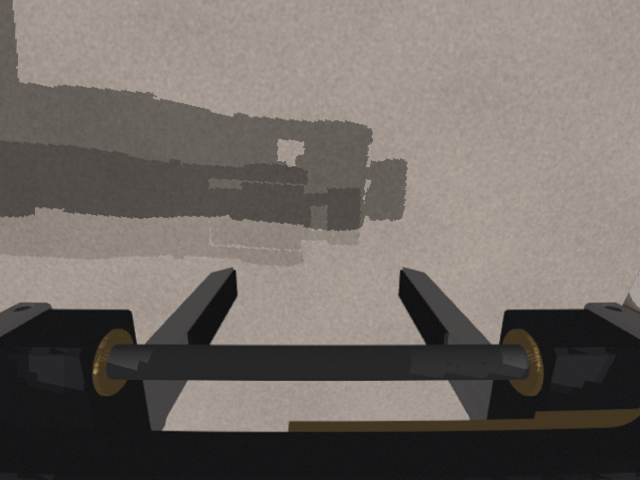

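```bash
cat > h.py <<'E'
import numpy as np, cv2
from scipy.spatial.transform import Rotation as Ro
from station import ctrl
def R(rpy): return Ro.from_euler('xyz',rpy).as_matrix()
def pix2w(cam,rc,z,p=None):
    p=p or ctrl.camera_params(cam)
    n=cv2.undistortPoints(np.array([[[rc[1],rc[0]]]],float),p['mtx'],p['dist'])[0,0]
    d=R(p['attitude'])@np.array([n[0],n[1],1]); o=p['origin']
    return o+d*(z-o[2])/d[2]
def w2pix(cam,P,p=None):
    p=p or ctrl.camera_params(cam); M=R(p['attitude'])
    q=cv2.projectPoints(((np.atleast_2d(P)-p['origin'])@M).astype(float),np.zeros(3),np.zeros(3),p['mtx'],p['dist'])[0][:,0]
    return q
E
python3 - <<'E'
from h import *
ims={}
for n in ("scene","top"):
    ims[n]=ctrl.camera(n)
    for l in ("wheel1_top","wheel2_top","wheel3_top","slide_button","cream_jar"):
        for d in ctrl.mark_of(n,l)[:2]: print(n,l,round(d['conf'],2),pix2w(n,d['position'],.108 if l!='cream_jar' else .095).round(4))
a=ims['top'][230:310,220:380]; cv2.imwrite('pics/topc.png',cv2.resize(a,None,fx=5,fy=5,interpolation=cv2.INTER_CUBIC))
a=ims['scene'][180:300,240:430]; cv2.imwrite('pics/scc.png',cv2.resize(a,None,fx=4,fy=4,interpolation=cv2.INTER_CUBIC))
E
```

```text
scene wheel1_top 0.8 [0.4858 0.0751 0.108 ]
scene wheel2_top 0.69 [0.479  0.0388 0.108 ]
scene wheel3_top 0.86 [0.4973 0.0138 0.108 ]
scene slide_button 0.46 [ 0.5099 -0.0319  0.108 ]
scene cream_jar 0.72 [0.4734 0.1584 0.095 ]
top wheel1_top 0.68 [0.616  0.3733 0.108 ]
top wheel1_top 0.62 [0.49   0.0618 0.108 ]
top wheel2_top 0.72 [0.4909 0.0432 0.108 ]
top wheel3_top 0.7 [0.4989 0.0221 0.108 ]
top wheel3_top 0.56 [0.6182 0.3734 0.108 ]
top slide_button 0.51 [ 0.5122 -0.0365  0.108 ]
top cream_jar 0.58 [0.4684 0.1655 0.095 ]
top cream_jar 0.44 [ 0.5656 -0.3753  0.095 ]
```

View pics/topc.png

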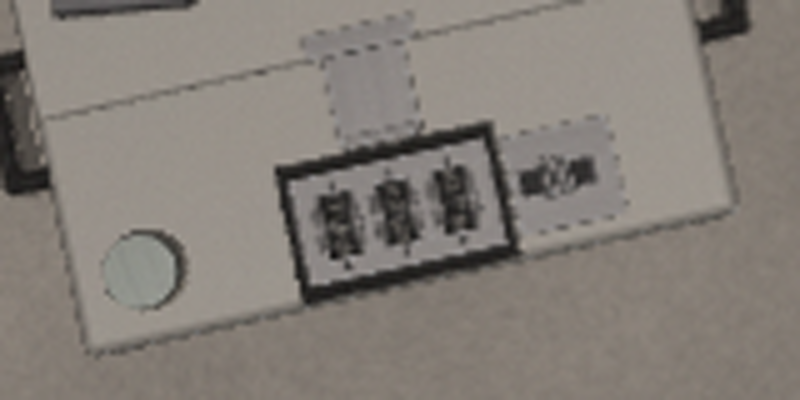

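View pics/scc.png

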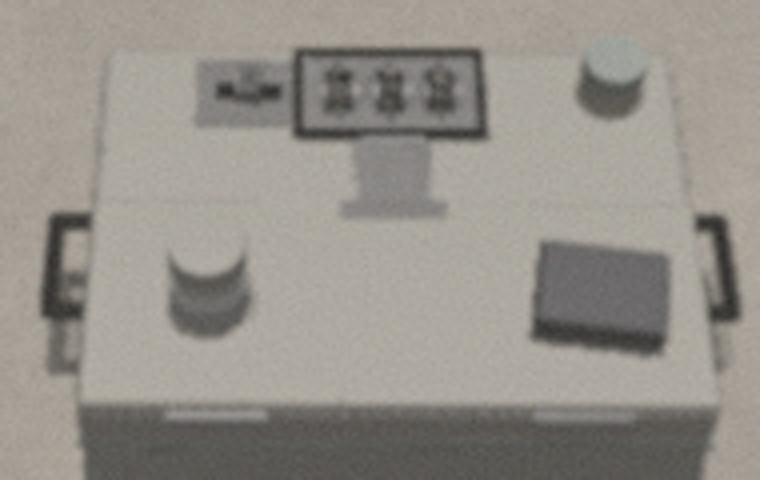

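carry_out(
  deltas=[
    {"x": 0.5,"y": -0.42,"jaw": 0},
    {"x": 1,"y": -0.83},
    {"x": 1,"y": -0.83},
    {"x": 1,"y": -0.83},
    {"x": 1,"y": -0.83},
    {"x": 1,"y": -0.83},
    {"x": 1,"y": -0.83},
    {"x": 1,"y": -0.83},
    {"x": 1,"y": -0.83},
    {"x": 1,"y": -0.83},
    {"x": 1,"y": -0.83},
    {"x": 1,"y": -0.83},
  ],
  squeeze=10,
)

```text
invalid input
```

carry_out(
  deltas=[
    {"x": 1,"y": -0.83},
    {"x": 1,"y": -0.83},
    {"x": 1,"y": -0.83},
    {"x": 1,"y": -0.83},
    {"x": 1,"y": -0.83},
    {"x": 1,"y": -0.83},
    {"x": 1,"y": -0.83},
    {"x": 1,"y": -0.83},
    {"x": 1,"y": -0.83},
    {"x": 1,"y": -0.83},
    {"x": 1,"y": -0.83},
    {"x": 1,"y": -0.83},
  ],
)

```text
invalid input
```

carry_out(
  deltas=[
    {"x": 0.5,"y": -0.41,"wz": -0.5},
    {"wz": -1},
    {"wz": -1},
    {"wz": -1},
    {"wz": -1},
    {"wz": -1},
    {"wz": -1},
    {"wz": -1},
    {"wz": -1},
    {"wz": -1},
    {"wz": -1},
    {"wz": -1},
  ],
)

```text
invalid input
```

carry_out(
  deltas=[
    {"wz": -1},
    {"wz": -1},
    {"wz": -1},
    {"wz": -1},
    {"wz": -1},
    {"wz": -1},
    {"wz": -1},
    {"wz": -1},
    {"wz": -0.1},
    {},
  ],
)

```text
invalid input
```

carry_out(
  deltas=[
    {"x": 0.5,"y": -0.42,"z": 0,"wx": 0,"wy": 0,"wz": 0,"jaw": 0},
  ],
  squeeze=10,
)

```text
time_s: 1.58
ee_pos: [0.1299, -0.5262, 0.2052]
eef_rot: [3.142, 0.0, 0.223]
force: [-0.1, 0.9, -1.0]
grip_width: 0.0899
```

carry_out(
  deltas=[
    {"x": 1,"y": -0.83,"z": 0,"wx": 0,"wy": 0,"wz": 0,"jaw": 0},
    {"x": 1,"y": -0.83,"z": 0,"wx": 0,"wy": 0,"wz": 0,"jaw": 0},
    {"x": 1,"y": -0.83,"z": 0,"wx": 0,"wy": 0,"wz": 0,"jaw": 0},
    {"x": 1,"y": -0.83,"z": 0,"wx": 0,"wy": 0,"wz": 0,"jaw": 0},
    {"x": 1,"y": -0.83,"z": 0,"wx": 0,"wy": 0,"wz": 0,"jaw": 0},
    {"x": 1,"y": -0.83,"z": 0,"wx": 0,"wy": 0,"wz": 0,"jaw": 0},
    {"x": 1,"y": -0.83,"z": 0,"wx": 0,"wy": 0,"wz": 0,"jaw": 0},
    {"x": 1,"y": -0.83,"z": 0,"wx": 0,"wy": 0,"wz": 0,"jaw": 0},
    {"x": 1,"y": -0.83,"z": 0,"wx": 0,"wy": 0,"wz": 0,"jaw": 0},
    {"x": 1,"y": -0.83,"z": 0,"wx": 0,"wy": 0,"wz": 0,"jaw": 0},
    {"x": 1,"y": -0.83,"z": 0,"wx": 0,"wy": 0,"wz": 0,"jaw": 0},
    {"x": 1,"y": -0.83,"z": 0,"wx": 0,"wy": 0,"wz": 0,"jaw": 0},
  ],
)

```text
time_s: 2.58
ee_pos: [0.3206, -0.2762, 0.2055]
eef_rot: [3.141, -0.0, 0.225]
force: [1.5, -0.3, 0.8]
grip_width: 0.0108
```

carry_out(
  deltas=[
    {"x": 1,"y": -0.83,"z": 0,"wx": 0,"wy": 0,"wz": 0,"jaw": 0},
    {"x": 1,"y": -0.83,"z": 0,"wx": 0,"wy": 0,"wz": 0,"jaw": 0},
    {"x": 1,"y": -0.83,"z": 0,"wx": 0,"wy": 0,"wz": 0,"jaw": 0},
    {"x": 1,"y": -0.83,"z": 0,"wx": 0,"wy": 0,"wz": 0,"jaw": 0},
    {"x": 1,"y": -0.83,"z": 0,"wx": 0,"wy": 0,"wz": 0,"jaw": 0},
    {"x": 1,"y": -0.83,"z": 0,"wx": 0,"wy": 0,"wz": 0,"jaw": 0},
    {"x": 1,"y": -0.83,"z": 0,"wx": 0,"wy": 0,"wz": 0,"jaw": 0},
    {"x": 1,"y": -0.83,"z": 0,"wx": 0,"wy": 0,"wz": 0,"jaw": 0},
    {"x": 1,"y": -0.83,"z": 0,"wx": 0,"wy": 0,"wz": 0,"jaw": 0},
    {"x": 1,"y": -0.83,"z": 0,"wx": 0,"wy": 0,"wz": 0,"jaw": 0},
    {"x": 1,"y": -0.83,"z": 0,"wx": 0,"wy": 0,"wz": 0,"jaw": 0},
  ],
)

```text
time_s: 3.5
ee_pos: [0.494, -0.0491, 0.2055]
eef_rot: [-3.142, -0.0, 0.225]
force: [0.3, -1.2, -0.2]
grip_width: 0.0005
```

carry_out(
  deltas=[
    {"x": 0.5,"y": -0.41,"z": 0,"wx": 0,"wy": 0,"wz": -0.5,"jaw": 0},
    {"x": 0,"y": 0,"z": 0,"wx": 0,"wy": 0,"wz": -1,"jaw": 0},
    {"x": 0,"y": 0,"z": 0,"wx": 0,"wy": 0,"wz": -1,"jaw": 0},
    {"x": 0,"y": 0,"z": 0,"wx": 0,"wy": 0,"wz": -1,"jaw": 0},
    {"x": 0,"y": 0,"z": 0,"wx": 0,"wy": 0,"wz": -1,"jaw": 0},
    {"x": 0,"y": 0,"z": 0,"wx": 0,"wy": 0,"wz": -1,"jaw": 0},
    {"x": 0,"y": 0,"z": 0,"wx": 0,"wy": 0,"wz": -1,"jaw": 0},
    {"x": 0,"y": 0,"z": 0,"wx": 0,"wy": 0,"wz": -1,"jaw": 0},
    {"x": 0,"y": 0,"z": 0,"wx": 0,"wy": 0,"wz": -1,"jaw": 0},
    {"x": 0,"y": 0,"z": 0,"wx": 0,"wy": 0,"wz": -1,"jaw": 0},
    {"x": 0,"y": 0,"z": 0,"wx": 0,"wy": 0,"wz": -1,"jaw": 0},
  ],
)

```text
time_s: 4.42
ee_pos: [0.5012, -0.0407, 0.2055]
eef_rot: [-3.142, 0.0, 1.071]
force: [-0.0, 0.5, 0.4]
grip_width: 0.0001
```

carry_out(
  deltas=[
    {"x": 0,"y": 0,"z": 0,"wx": 0,"wy": 0,"wz": -1,"jaw": 0},
    {"x": 0,"y": 0,"z": 0,"wx": 0,"wy": 0,"wz": -1,"jaw": 0},
    {"x": 0,"y": 0,"z": 0,"wx": 0,"wy": 0,"wz": -1,"jaw": 0},
    {"x": 0,"y": 0,"z": 0,"wx": 0,"wy": 0,"wz": -1,"jaw": 0},
    {"x": 0,"y": 0,"z": 0,"wx": 0,"wy": 0,"wz": -1,"jaw": 0},
    {"x": 0,"y": 0,"z": 0,"wx": 0,"wy": 0,"wz": -1,"jaw": 0},
    {"x": 0,"y": 0,"z": 0,"wx": 0,"wy": 0,"wz": -1,"jaw": 0},
    {"x": 0,"y": 0,"z": 0,"wx": 0,"wy": 0,"wz": -1,"jaw": 0},
    {"x": 0,"y": 0,"z": 0,"wx": 0,"wy": 0,"wz": -1,"jaw": 0},
    {"x": 0,"y": 0,"z": 0,"wx": 0,"wy": 0,"wz": 0,"jaw": 0},
  ],
)

```text
time_s: 5.25
ee_pos: [0.5012, -0.0407, 0.2055]
eef_rot: [-3.142, 0.0, 1.79]
force: [0.4, 0.2, 0.3]
grip_width: 0.0005
```

```bash
python3 - <<'E'
from h import *
n="wrist"
im=ctrl.camera(n); p=ctrl.camera_params(n); print(p['origin'])
cv2.imwrite('pics/w1.png',im)
for l in ("wheel1_top","wheel2_top","wheel3_top","slide_button","cream_jar"):
    for d in ctrl.mark_of(n,l)[:2]: print(n,l,round(d['conf'],2),d['position'],pix2w(n,d['position'],.108 if l!='cream_jar' else .095).round(4))
E
```

```text
[0.48632491 0.02898558 0.38468556]
wrist wheel1_top 0.92 [104.9, 325.7] [0.4845 0.0677 0.108 ]
wrist wheel1_top 0.22 [145.3, 325.7] [0.4912 0.0377 0.108 ]
wrist wheel2_top 0.72 [144.5, 326.9] [0.4921 0.0385 0.108 ]
wrist wheel2_top 0.24 [104.2, 326.6] [0.4852 0.0684 0.108 ]
wrist wheel3_top 0.61 [175.4, 326.9] [0.4974 0.0145 0.108 ]
wrist slide_button 0.82 [234.0, 326.5] [ 0.5079 -0.034   0.108 ]
wrist slide_button 0.42 [176.2, 325.9] [0.4968 0.0137 0.108 ]
```

View pics/w1.png

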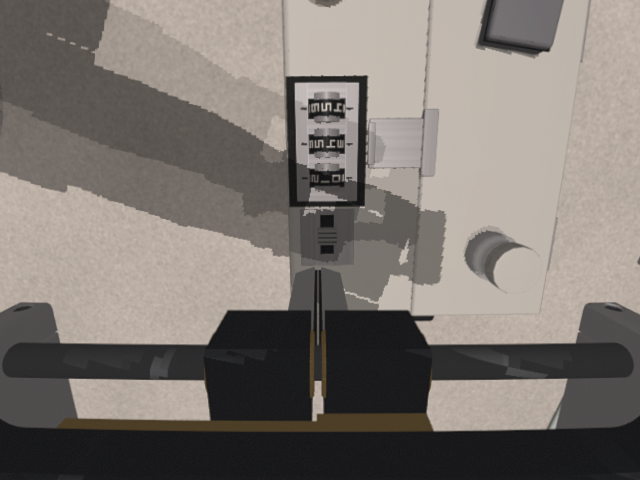

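```bash
python3 - <<'E'
from h import *
im=cv2.imread('pics/w1.png')
a=cv2.rotate(im[70:215,280:375],cv2.ROTATE_90_CLOCKWISE)
# right of image is +x case -> want +x up
a=cv2.rotate(im[80:205,285:370],cv2.ROTATE_90_COUNTERCLOCKWISE)
a=cv2.resize(a,None,fx=6,fy=6,interpolation=cv2.INTER_CUBIC); cv2.imwrite('pics/w1c.png',a)
E
```

```text
(no output)
```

View pics/w1c.png

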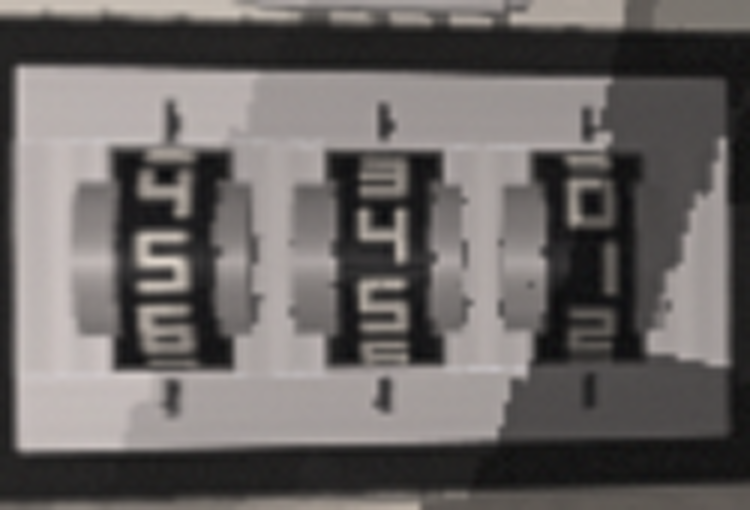

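carry_out(
  deltas=[
    {"x": 0,"y": 0,"z": 0.8,"wx": 0,"wy": 0,"wz": 0,"jaw": 0},
    {"x": 0,"y": 0,"z": 1,"wx": 0,"wy": 0,"wz": 0,"jaw": 0},
    {"x": 0,"y": 0,"z": 1,"wx": 0,"wy": 0,"wz": 0,"jaw": 0},
    {"x": 0,"y": 0,"z": 0.5,"wx": 0,"wy": 0,"wz": 0,"jaw": 0},
    {"x": 0,"y": 0,"z": 0,"wx": 0,"wy": 0,"wz": 0,"jaw": 0},
  ],
)

```text
time_s: 5.97
ee_pos: [0.5008, -0.0406, 0.1376]
eef_rot: [-3.138, -0.001, 1.784]
force: [-0.8, -0.2, 0.6]
grip_width: 0.0004
```

```bash
cat > look.py <<'E'
import sys
from h import *
n="wrist"
im=ctrl.camera(n); p=ctrl.camera_params(n); print(ctrl.get_obs()['time_s'])
cv2.imwrite(f'pics/{sys.argv[1]}.png',im)
W=[]
if len(sys.argv)>2:
  for l in ("wheel1_top","wheel2_top","wheel3_top","slide_button"):
    for d in ctrl.mark_of(n,l)[:1]: print(l,round(d['conf'],2),d['position'],pix2w(n,d['position'],.108,p).round(4))
# ortho-rectified view of the plate plane z=.108: rows case x, cols case -y
c=float(ctrl.c) if hasattr(ctrl,'c') else 0.222
w2=np.array([.4915,.0400]); ex=np.array([np.cos(c),np.sin(c)]); ey=np.array([-np.sin(c),np.cos(c)])
s=5.0; H,Wd=400,780
g=np.array([[w2[0]+(200-v)/s/1000*ex[0]+(220-u)/s/1000*ey[0], w2[1]+(200-v)/s/1000*ex[1]+(220-u)/s/1000*ey[1], .108] for v in range(H) for u in range(Wd)])
q=w2pix(n,g,p).astype(np.float32).reshape(H,Wd,2)
r=cv2.remap(im,q[...,0],q[...,1],cv2.INTER_CUBIC)
for u in (80,220,360,610): cv2.circle(r,(u,200),3,(0,0,255),-1)
cv2.imwrite(f'pics/{sys.argv[1]}r.png',r)
E
python3 look.py w2 1
```

```text
6.0167
wheel1_top 0.73 [90.2, 331.0] [0.4862 0.0671 0.108 ]
wheel2_top 0.96 [140.7, 330.8] [0.4924 0.039  0.108 ]
wheel3_top 0.71 [186.0, 329.4] [0.4976 0.0119 0.108 ]
slide_button 0.69 [261.1, 331.8] [ 0.5102 -0.0362  0.108 ]
```

View pics/w2r.png

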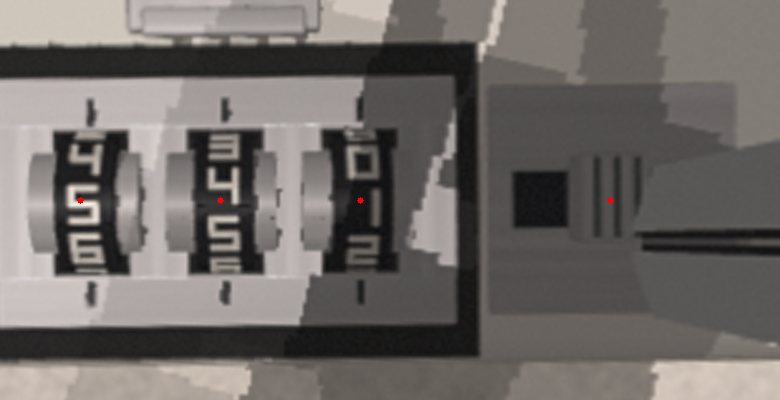

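View pics/w2.png

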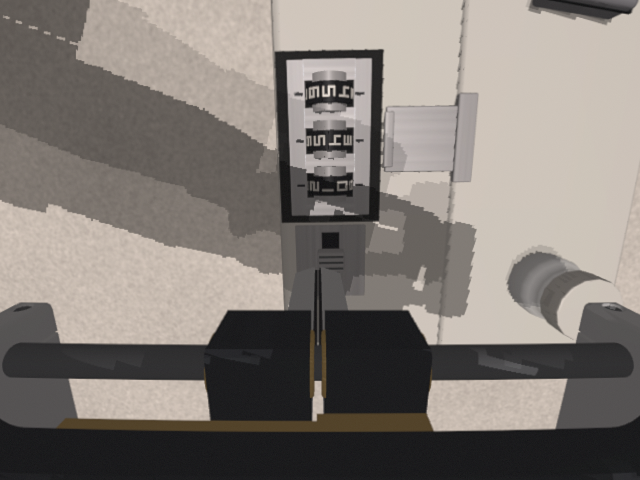

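```bash
python3 - <<'E'
from h import *
o=ctrl.get_obs(); print(o['ee_pos'],o['eef_rot'])
p=ctrl.camera_params('wrist'); print(w2pix('wrist',o['ee_pos'],p))
M=R(o['eef_rot']); 
for dx in (-.008,.008):
  for dy in (-.0125,.0125): print(w2pix('wrist',o['ee_pos']+M@[dx,dy,0],p))
im=cv2.imread('pics/w2.png')[230:310,270:370]; cv2.imwrite('pics/tip.png',cv2.resize(im,None,fx=6,fy=6,interpolation=cv2.INTER_CUBIC))
E
```

```text
[ 0.50224337 -0.040878    0.14061465] [3.13989514e+00 6.53598251e-04 1.78468978e+00]
[[317.52020688 282.06473349]]
[[296.15669402 294.85332098]]
[[338.89177013 294.86124137]]
[[295.69188533 268.98104861]]
[[339.34563435 268.98595343]]
```

View pics/tip.png

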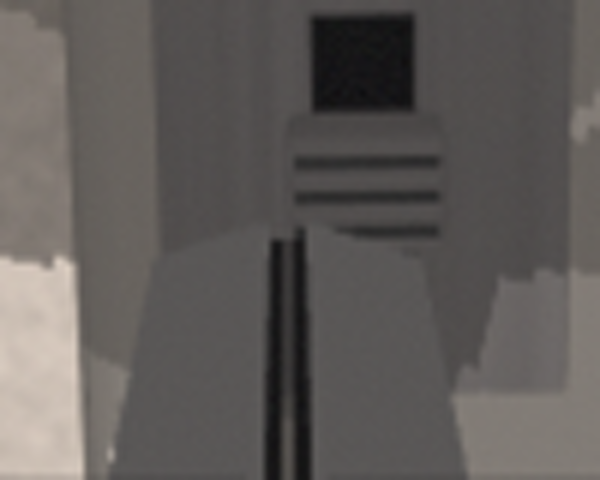

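carry_out(
  deltas=[
    {"x": 0.9,"y": 0.1,"z": 0,"wx": 0,"wy": 0,"wz": -0.08,"jaw": 0},
    {"x": 1,"y": 0.1,"z": 0,"wx": 0,"wy": 0,"wz": 0,"jaw": 0},
    {"x": 1,"y": 0.1,"z": 0,"wx": 0,"wy": 0,"wz": 0,"jaw": 0},
    {"x": 1,"y": 0.1,"z": 0,"wx": 0,"wy": 0,"wz": 0,"jaw": 0},
    {"x": 1,"y": 0.1,"z": 0,"wx": 0,"wy": 0,"wz": 0,"jaw": 0},
    {"x": 0.55,"y": 0.07,"z": 0,"wx": 0,"wy": 0,"wz": 0,"jaw": 0},
    {"x": 0,"y": 0,"z": 0.6,"wx": 0,"wy": 0,"wz": 0,"jaw": 0},
    {"x": 0,"y": 0,"z": 0.6,"wx": 0,"wy": 0,"wz": 0,"jaw": 0},
    {"x": 0,"y": 0,"z": 0.1,"wx": 0,"wy": 0,"wz": 0,"jaw": 0},
    {"x": 0,"y": 0,"z": 0,"wx": 0,"wy": 0,"wz": 0,"jaw": 0},
    {"x": 0,"y": 0,"z": 0,"wx": 0,"wy": 0,"wz": 0,"jaw": 0},
  ],
)

```text
time_s: 7.13
ee_pos: [0.4895, 0.0679, 0.1141]
eef_rot: [3.141, 0.0, 1.791]
force: [0.4, -0.2, -0.2]
grip_width: 0.0004
```

```bash
python3 look.py w3; python3 -c "
from h import *
o=ctrl.get_obs();print(o['ee_pos'],o['eef_rot'],o['force'])"
```

```text
7.1833
[0.48954926 0.06791286 0.11425311] [3.14059496e+00 1.57137440e-04 1.79086764e+00] [0.98718376 0.28656857 0.6526182 ]
```

View pics/w3.png

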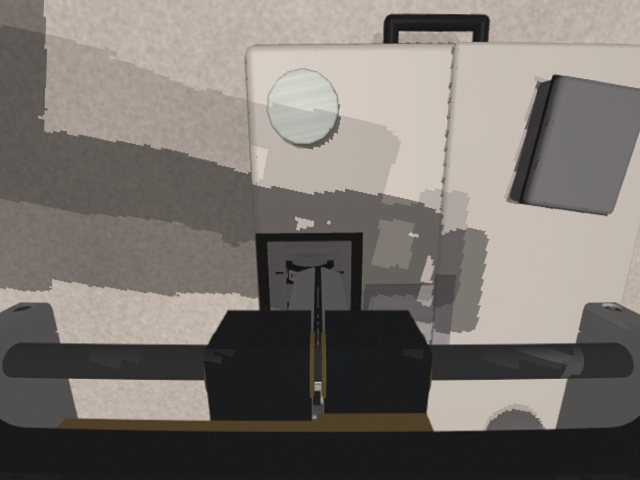

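carry_out(
  deltas=[
    {"x": 0,"y": 0,"z": 0.2,"wx": 0,"wy": 0,"wz": 0,"jaw": 0},
    {"x": 0,"y": 0,"z": 0.1,"wx": 0,"wy": 0,"wz": 0,"jaw": 0},
    {"x": 0,"y": 0,"z": 0,"wx": 0,"wy": 0,"wz": 0,"jaw": 0},
  ],
)

```text
time_s: 7.43
ee_pos: [0.4892, 0.068, 0.1073]
eef_rot: [3.141, 0.0, 1.791]
force: [0.3, -0.9, -0.1]
grip_width: 0.0007
```

carry_out(
  deltas=[
    {"x": 0,"y": 0,"z": 0.05,"wx": 0,"wy": 0,"wz": 0,"jaw": 0},
    {"x": 0,"y": 0,"z": 0,"wx": 0,"wy": 0,"wz": 0,"jaw": 0},
  ],
)

```text
time_s: 7.6
ee_pos: [0.4894, 0.0681, 0.1067]
eef_rot: [3.141, 0.0, 1.791]
force: [1.3, -0.1, 4.4]
grip_width: 0.0004
```

carry_out(
  deltas=[
    {"x": 0,"y": 0,"z": 0.03,"wx": 0,"wy": 0,"wz": 0,"jaw": 0},
    {"x": 0,"y": 0,"z": 0,"wx": 0,"wy": 0,"wz": 0,"jaw": 0},
  ],
)

```text
time_s: 7.77
ee_pos: [0.4895, 0.0681, 0.1063]
eef_rot: [3.141, 0.0, 1.791]
force: [1.3, -0.5, 5.0]
grip_width: 0.0005
```

carry_out(
  deltas=[
    {"x": 0,"y": -0.1,"z": 0,"wx": 0,"wy": 0,"wz": 0,"jaw": 0},
  ],
)

```text
time_s: 7.85
ee_pos: [0.4882, 0.0678, 0.1065]
eef_rot: [3.139, 0.0, 1.791]
force: [4.3, 0.8, 5.1]
grip_width: 0.0007
```

carry_out(
  deltas=[
    {"x": 0,"y": -0.1,"z": 0,"wx": 0,"wy": 0,"wz": 0,"jaw": 0},
  ],
)

```text
time_s: 7.93
ee_pos: [0.4863, 0.0673, 0.1066]
eef_rot: [3.139, 0.0, 1.791]
force: [4.0, 0.6, 5.9]
grip_width: 0.0004
```

carry_out(
  deltas=[
    {"x": 0,"y": -0.08,"z": 0.02,"wx": 0,"wy": 0,"wz": 0,"jaw": 0},
  ],
)

```text
time_s: 8.02
ee_pos: [0.4847, 0.067, 0.1064]
eef_rot: [3.138, 0.0, 1.791]
force: [3.9, 0.8, 7.3]
grip_width: 0.0004
```

carry_out(
  deltas=[
    {"x": 0,"y": -0.1,"z": 0.01,"wx": 0,"wy": 0,"wz": 0,"jaw": 0},
  ],
)

```text
time_s: 8.1
ee_pos: [0.4827, 0.0665, 0.1062]
eef_rot: [3.139, 0.0, 1.791]
force: [2.2, 0.6, 9.1]
grip_width: 0.0005
```

carry_out(
  deltas=[
    {"x": 0,"y": -0.1,"z": 0.01,"wx": 0,"wy": 0,"wz": 0,"jaw": 0},
  ],
)

```text
time_s: 8.18
ee_pos: [0.4805, 0.066, 0.106]
eef_rot: [3.139, 0.0, 1.791]
force: [-0.1, -0.2, 8.4]
grip_width: 0.0004
```

carry_out(
  deltas=[
    {"x": 0,"y": -0.1,"z": 0.02,"wx": 0,"wy": 0,"wz": 0,"jaw": 0},
  ],
)

```text
time_s: 8.27
ee_pos: [0.4783, 0.0655, 0.1055]
eef_rot: [3.14, 0.0, 1.791]
force: [-1.7, -1.9, 7.6]
grip_width: 0.0005
```

carry_out(
  deltas=[
    {"x": 0,"y": 0,"z": -0.2,"wx": 0,"wy": 0,"wz": 0,"jaw": 0},
    {"x": 0,"y": 0,"z": -0.7,"wx": 0,"wy": 0,"wz": 0,"jaw": 0},
    {"x": 0,"y": 0,"z": -0.7,"wx": 0,"wy": 0,"wz": 0,"jaw": 0},
    {"x": -1,"y": 0,"z": 0,"wx": 0,"wy": 0,"wz": 0,"jaw": 0},
    {"x": -1,"y": 0,"z": 0,"wx": 0,"wy": 0,"wz": 0,"jaw": 0},
    {"x": -1,"y": 0,"z": 0,"wx": 0,"wy": 0,"wz": 0,"jaw": 0},
    {"x": -1,"y": 0,"z": 0,"wx": 0,"wy": 0,"wz": 0,"jaw": 0},
    {"x": -1,"y": 0,"z": 0,"wx": 0,"wy": 0,"wz": 0,"jaw": 0},
    {"x": 0,"y": 0,"z": 0,"wx": 0,"wy": 0,"wz": 0,"jaw": 0},
  ],
)

```text
time_s: 9.02
ee_pos: [0.5, -0.0344, 0.1365]
eef_rot: [-3.141, 0.0, 1.789]
force: [-1.1, -0.8, -0.2]
grip_width: 0.0002
```

```bash
python3 look.py w4 1; python3 -c "
from h import *
o=ctrl.get_obs();print(o['ee_pos'],o['eef_rot'],o['force'])"
```

```text
9.0667
wheel1_top 0.87 [101.5, 327.8] [0.4834 0.0677 0.108 ]
wheel2_top 0.63 [272.0, 331.7] [ 0.5097 -0.0351  0.108 ]
wheel3_top 0.83 [193.9, 328.5] [0.496  0.0149 0.108 ]
slide_button 0.88 [272.6, 332.6] [ 0.5104 -0.0354  0.108 ]
[ 0.49946173 -0.03128164  0.13658858] [-3.14130898e+00 -2.29914274e-04  1.79193791e+00] [-0.15099785 -0.19052772  0.14369287]
```

View pics/w4r.png

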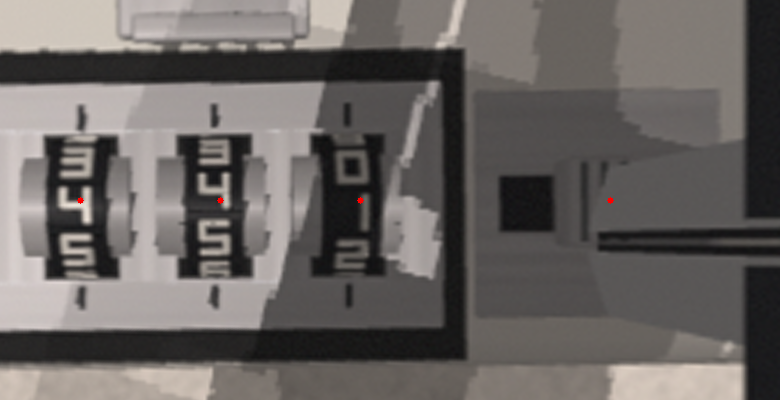

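carry_out(
  deltas=[
    {"x": 0.54,"y": 0.1,"z": 0,"wx": 0,"wy": 0,"wz": 0,"jaw": 0},
    {"x": 1,"y": 0.1,"z": 0,"wx": 0,"wy": 0,"wz": 0,"jaw": 0},
    {"x": 1,"y": 0,"z": 0,"wx": 0,"wy": 0,"wz": 0,"jaw": 0},
    {"x": 1,"y": 0,"z": 0,"wx": 0,"wy": 0,"wz": 0,"jaw": 0},
    {"x": 0,"y": 0,"z": 0.6,"wx": 0,"wy": 0,"wz": 0,"jaw": 0},
    {"x": 0,"y": 0,"z": 0.6,"wx": 0,"wy": 0,"wz": 0,"jaw": 0},
    {"x": 0,"y": 0,"z": 0.2,"wx": 0,"wy": 0,"wz": 0,"jaw": 0},
    {"x": 0,"y": 0,"z": 0.05,"wx": 0,"wy": 0,"wz": 0,"jaw": 0},
    {"x": 0,"y": 0,"z": 0,"wx": 0,"wy": 0,"wz": 0,"jaw": 0},
    {"x": 0,"y": 0,"z": 0,"wx": 0,"wy": 0,"wz": 0,"jaw": 0},
  ],
)

```text
time_s: 10.1
ee_pos: [0.4883, 0.0381, 0.1082]
eef_rot: [3.141, 0.0, 1.791]
force: [-0.2, -0.1, -0.4]
grip_width: 0.0003
```

carry_out(
  deltas=[
    {"x": 0,"y": 0,"z": 0.07,"wx": 0,"wy": 0,"wz": 0,"jaw": 0},
    {"x": 0,"y": 0,"z": 0.03,"wx": 0,"wy": 0,"wz": 0,"jaw": 0},
    {"x": 0,"y": 0,"z": 0,"wx": 0,"wy": 0,"wz": 0,"jaw": 0},
  ],
)

```text
time_s: 10.35
ee_pos: [0.4885, 0.0379, 0.1064]
eef_rot: [3.14, 0.0, 1.791]
force: [-1.1, 2.1, 7.2]
grip_width: 0.0001
```

carry_out(
  deltas=[
    {"x": 0,"y": 0.1,"z": 0.015,"wx": 0,"wy": 0,"wz": 0,"jaw": 0},
  ],
)

```text
time_s: 10.43
ee_pos: [0.4902, 0.0383, 0.1062]
eef_rot: [3.141, 0.0, 1.791]
force: [-2.3, 1.4, 8.8]
grip_width: 0.0006
```

carry_out(
  deltas=[
    {"x": 0,"y": 0.1,"z": 0.01,"wx": 0,"wy": 0,"wz": 0,"jaw": 0},
  ],
)

```text
time_s: 10.52
ee_pos: [0.4925, 0.0388, 0.1061]
eef_rot: [3.14, 0.0, 1.791]
force: [-2.8, 0.8, 8.9]
grip_width: 0.0002
```

carry_out(
  deltas=[
    {"x": 0,"y": 0.1,"z": 0,"wx": 0,"wy": 0,"wz": 0,"jaw": 0},
  ],
)

```text
time_s: 10.6
ee_pos: [0.4948, 0.0393, 0.1062]
eef_rot: [3.139, 0.0, 1.791]
force: [0.4, 1.9, 7.5]
grip_width: 0.0003
```

carry_out(
  deltas=[
    {"x": 0,"y": 0.1,"z": 0,"wx": 0,"wy": 0,"wz": 0,"jaw": 0},
  ],
)

```text
time_s: 10.68
ee_pos: [0.4964, 0.0397, 0.106]
eef_rot: [3.14, 0.0, 1.791]
force: [-3.8, 0.8, 7.4]
grip_width: 0.0003
```

carry_out(
  deltas=[
    {"x": 0,"y": 0.1,"z": 0.02,"wx": 0,"wy": 0,"wz": 0,"jaw": 0},
  ],
)

```text
time_s: 10.77
ee_pos: [0.4982, 0.04, 0.1055]
eef_rot: [3.141, 0.0, 1.791]
force: [-0.9, -0.7, 7.0]
grip_width: 0.0007
```

carry_out(
  deltas=[
    {"x": 0,"y": 0.08,"z": 0.02,"wx": 0,"wy": 0,"wz": 0,"jaw": 0},
  ],
)

```text
time_s: 10.85
ee_pos: [0.4999, 0.0404, 0.1051]
eef_rot: [3.14, 0.0, 1.791]
force: [-1.2, -0.2, 5.2]
grip_width: 0.0001
```

carry_out(
  deltas=[
    {"x": 0,"y": 0,"z": -0.3,"wx": 0,"wy": 0,"wz": 0,"jaw": 0},
    {"x": 0,"y": 0,"z": 0,"wx": 0,"wy": 0,"wz": 0,"jaw": 0},
    {"x": 0.04,"y": -0.58,"z": 0,"wx": 0,"wy": 0,"wz": 0,"jaw": 0},
    {"x": 0,"y": 0,"z": 0,"wx": 0,"wy": 0,"wz": 0,"jaw": 0},
    {"x": 0,"y": 0,"z": 0.15,"wx": 0,"wy": 0,"wz": 0,"jaw": 0},
    {"x": 0,"y": 0,"z": 0.085,"wx": 0,"wy": 0,"wz": 0,"jaw": 0},
    {"x": 0,"y": 0,"z": 0,"wx": 0,"wy": 0,"wz": 0,"jaw": 0},
  ],
)

```text
time_s: 11.43
ee_pos: [0.4885, 0.0387, 0.1059]
eef_rot: [3.141, 0.0, 1.791]
force: [-2.4, -1.1, 9.7]
grip_width: 0.0003
```

carry_out(
  deltas=[
    {"x": 0,"y": 0.1,"z": 0.02,"wx": 0,"wy": 0,"wz": 0,"jaw": 0},
  ],
)

```text
time_s: 11.52
ee_pos: [0.4902, 0.0391, 0.1058]
eef_rot: [3.141, 0.0, 1.791]
force: [-4.5, -0.2, 11.9]
grip_width: 0.0001
```

carry_out(
  deltas=[
    {"x": 0,"y": 0.1,"z": 0,"wx": 0,"wy": 0,"wz": 0,"jaw": 0},
  ],
)

```text
time_s: 11.6
ee_pos: [0.4925, 0.0396, 0.1059]
eef_rot: [3.141, 0.0, 1.791]
force: [-3.2, -0.9, 11.4]
grip_width: 0.0005
```

carry_out(
  deltas=[
    {"x": 0,"y": 0.1,"z": 0,"wx": 0,"wy": 0,"wz": 0,"jaw": 0},
  ],
)

```text
time_s: 11.68
ee_pos: [0.4947, 0.0401, 0.106]
eef_rot: [3.14, 0.0, 1.791]
force: [-0.8, 0.6, 8.9]
grip_width: 0.0003
```

carry_out(
  deltas=[
    {"x": 0,"y": 0.1,"z": 0.01,"wx": 0,"wy": 0,"wz": 0,"jaw": 0},
  ],
)

```text
time_s: 11.77
ee_pos: [0.4969, 0.0406, 0.1058]
eef_rot: [3.139, 0.0, 1.791]
force: [1.1, 0.7, 7.2]
grip_width: 0.0006
```

carry_out(
  deltas=[
    {"x": 0,"y": 0.1,"z": 0.02,"wx": 0,"wy": 0,"wz": 0,"jaw": 0},
  ],
)

```text
time_s: 11.85
ee_pos: [0.4986, 0.041, 0.1052]
eef_rot: [3.14, 0.0, 1.791]
force: [-2.4, -0.5, 7.7]
grip_width: 0.0007
```

carry_out(
  deltas=[
    {"x": 0,"y": 0.08,"z": 0.02,"wx": 0,"wy": 0,"wz": 0,"jaw": 0},
  ],
)

```text
time_s: 11.93
ee_pos: [0.5, 0.0413, 0.1047]
eef_rot: [3.141, 0.0, 1.791]
force: [-1.4, -0.9, 7.2]
grip_width: 0.0008
```

carry_out(
  deltas=[
    {"x": 0,"y": 0,"z": -0.3,"wx": 0,"wy": 0,"wz": 0,"jaw": 0},
    {"x": 0,"y": -0.2,"z": -0.7,"wx": 0,"wy": 0,"wz": 0,"jaw": 0},
    {"x": -0.7,"y": -0.38,"z": -0.7,"wx": 0,"wy": 0,"wz": 0,"jaw": 0},
    {"x": -1,"y": 0,"z": 0,"wx": 0,"wy": 0,"wz": 0,"jaw": 0},
    {"x": -1,"y": 0,"z": 0,"wx": 0,"wy": 0,"wz": 0,"jaw": 0},
    {"x": -1,"y": 0,"z": 0,"wx": 0,"wy": 0,"wz": 0,"jaw": 0},
    {"x": 0,"y": 0,"z": 0,"wx": 0,"wy": 0,"wz": 0,"jaw": 0},
    {"x": 0,"y": 0,"z": 0,"wx": 0,"wy": 0,"wz": 0,"jaw": 0},
  ],
)

```text
time_s: 12.6
ee_pos: [0.5042, -0.034, 0.1382]
eef_rot: [-3.141, -0.0, 1.79]
force: [-0.3, -0.4, -1.1]
grip_width: 0.0001
```

```bash
python3 look.py w5 1; python3 -c "
from h import *
o=ctrl.get_obs();print(o['ee_pos'],o['eef_rot'],o['force'])"
```

```text
12.65
wheel1_top 0.68 [100.9, 322.2] [0.4844 0.0673 0.108 ]
wheel2_top 0.62 [150.3, 322.3] [0.4907 0.0396 0.108 ]
wheel3_top 0.76 [196.0, 322.4] [0.497  0.0123 0.108 ]
slide_button 0.68 [270.4, 322.8] [ 0.5083 -0.0362  0.108 ]
[ 0.50402416 -0.03278568  0.13825055] [-3.14153322e+00 -8.69032026e-05  1.79212172e+00] [ 0.27696053 -0.64655476 -0.17858824]
```

View pics/w5r.png

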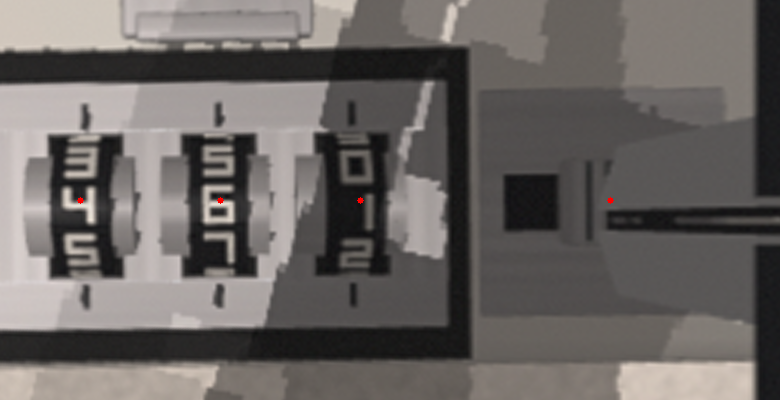

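carry_out(
  deltas=[
    {"x": 0.7,"y": 0,"z": 0,"wx": 0,"wy": 0,"wz": 0,"jaw": 0},
    {"x": 1,"y": 0,"z": 0,"wx": 0,"wy": 0,"wz": 0,"jaw": 0},
    {"x": 1,"y": 0,"z": 0,"wx": 0,"wy": 0,"wz": 0,"jaw": 0},
    {"x": 1,"y": 0,"z": 0,"wx": 0,"wy": 0,"wz": 0,"jaw": 0},
    {"x": 0,"y": 0,"z": 0.7,"wx": 0,"wy": 0,"wz": 0,"jaw": 0},
    {"x": 0,"y": 0,"z": 0.6,"wx": 0,"wy": 0,"wz": 0,"jaw": 0},
    {"x": 0,"y": 0,"z": 0.1,"wx": 0,"wy": 0,"wz": 0,"jaw": 0},
    {"x": 0,"y": 0,"z": 0.1,"wx": 0,"wy": 0,"wz": 0,"jaw": 0},
    {"x": 0,"y": 0,"z": 0,"wx": 0,"wy": 0,"wz": 0,"jaw": 0},
  ],
)

```text
time_s: 13.6
ee_pos: [0.488, 0.0388, 0.1084]
eef_rot: [-3.142, -0.0, 1.791]
force: [-0.3, -0.7, -0.0]
grip_width: 0.0006
```

carry_out(
  deltas=[
    {"x": 0,"y": 0,"z": 0.08,"wx": 0,"wy": 0,"wz": 0,"jaw": 0},
    {"x": 0,"y": 0,"z": 0.04,"wx": 0,"wy": 0,"wz": 0,"jaw": 0},
    {"x": 0,"y": 0,"z": 0,"wx": 0,"wy": 0,"wz": 0,"jaw": 0},
  ],
)

```text
time_s: 13.85
ee_pos: [0.4884, 0.0387, 0.1066]
eef_rot: [3.14, 0.0, 1.791]
force: [-1.2, 0.1, 6.2]
grip_width: 0.0005
```

carry_out(
  deltas=[
    {"x": 0,"y": 0.1,"z": 0.03,"wx": 0,"wy": 0,"wz": 0,"jaw": 0},
  ],
)

```text
time_s: 13.93
ee_pos: [0.4899, 0.039, 0.1061]
eef_rot: [3.141, 0.0, 1.791]
force: [-4.4, -1.1, 9.5]
grip_width: 0.0006
```

carry_out(
  deltas=[
    {"x": 0,"y": 0.1,"z": 0,"wx": 0,"wy": 0,"wz": 0,"jaw": 0},
  ],
)

```text
time_s: 14.02
ee_pos: [0.4921, 0.0395, 0.1061]
eef_rot: [3.141, 0.0, 1.791]
force: [-3.2, 0.0, 10.1]
grip_width: 0.0008
```

carry_out(
  deltas=[
    {"x": 0,"y": 0.1,"z": 0,"wx": 0,"wy": 0,"wz": 0,"jaw": 0},
  ],
)

```text
time_s: 14.1
ee_pos: [0.4943, 0.04, 0.1063]
eef_rot: [3.14, 0.0, 1.791]
force: [-1.4, 0.2, 7.4]
grip_width: 0.0002
```

carry_out(
  deltas=[
    {"x": 0,"y": 0.1,"z": 0.015,"wx": 0,"wy": 0,"wz": 0,"jaw": 0},
  ],
)

```text
time_s: 14.18
ee_pos: [0.4965, 0.0405, 0.1061]
eef_rot: [3.139, 0.0, 1.791]
force: [1.2, 2.3, 6.3]
grip_width: 0.0005
```

carry_out(
  deltas=[
    {"x": 0,"y": 0.1,"z": 0.02,"wx": 0,"wy": 0,"wz": 0,"jaw": 0},
  ],
)

```text
time_s: 14.27
ee_pos: [0.4985, 0.0409, 0.1056]
eef_rot: [3.139, 0.0, 1.791]
force: [-0.7, 0.4, 5.7]
grip_width: 0.0005
```

carry_out(
  deltas=[
    {"x": 0,"y": 0.08,"z": 0.02,"wx": 0,"wy": 0,"wz": 0,"jaw": 0},
  ],
)

```text
time_s: 14.35
ee_pos: [0.4998, 0.0412, 0.105]
eef_rot: [3.14, 0.0, 1.791]
force: [-1.0, 0.9, 4.8]
grip_width: 0.0003
```

carry_out(
  deltas=[
    {"x": 0,"y": 0,"z": -0.4,"wx": 0,"wy": 0,"wz": 0,"jaw": 0},
    {"x": 0,"y": -0.18,"z": -0.2,"wx": 0,"wy": 0,"wz": 0,"jaw": 0},
    {"x": -0.7,"y": -0.2,"z": 0,"wx": 0,"wy": 0,"wz": 0,"jaw": 0},
    {"x": -0.7,"y": -0.2,"z": 0,"wx": 0,"wy": 0,"wz": 0,"jaw": 0},
    {"x": 0,"y": 0,"z": 0.2,"wx": 0,"wy": 0,"wz": 0,"jaw": 0},
    {"x": 0,"y": 0,"z": 0.2,"wx": 0,"wy": 0,"wz": 0,"jaw": 0},
    {"x": 0,"y": 0,"z": 0,"wx": 0,"wy": 0,"wz": 0,"jaw": 0},
    {"x": 0,"y": 0,"z": 0.08,"wx": 0,"wy": 0,"wz": 0,"jaw": 0},
    {"x": 0,"y": 0,"z": 0.04,"wx": 0,"wy": 0,"wz": 0,"jaw": 0},
    {"x": 0,"y": 0,"z": 0,"wx": 0,"wy": 0,"wz": 0,"jaw": 0},
  ],
)

```text
time_s: 15.18
ee_pos: [0.4946, 0.0119, 0.1063]
eef_rot: [3.14, 0.0, 1.792]
force: [-0.1, 0.8, 7.2]
grip_width: 0.0003
```

carry_out(
  deltas=[
    {"x": 0,"y": 0.1,"z": 0.025,"wx": 0,"wy": 0,"wz": 0,"jaw": 0},
  ],
)

```text
time_s: 15.27
ee_pos: [0.4962, 0.0123, 0.106]
eef_rot: [3.141, 0.0, 1.792]
force: [-5.5, -1.0, 11.1]
grip_width: 0.0007
```

carry_out(
  deltas=[
    {"x": 0,"y": 0.1,"z": 0,"wx": 0,"wy": 0,"wz": 0,"jaw": 0},
  ],
)

```text
time_s: 15.35
ee_pos: [0.4981, 0.0127, 0.1059]
eef_rot: [3.141, 0.0, 1.792]
force: [-3.0, 0.4, 10.4]
grip_width: 0.0001
```

carry_out(
  deltas=[
    {"x": 0,"y": 0.1,"z": 0,"wx": 0,"wy": 0,"wz": 0,"jaw": 0},
  ],
)

```text
time_s: 15.43
ee_pos: [0.5003, 0.0132, 0.106]
eef_rot: [3.141, 0.0, 1.792]
force: [-1.6, 0.3, 9.0]
grip_width: 0.0008
```

carry_out(
  deltas=[
    {"x": 0,"y": 0.1,"z": 0.015,"wx": 0,"wy": 0,"wz": 0,"jaw": 0},
  ],
)

```text
time_s: 15.52
ee_pos: [0.5025, 0.0137, 0.1058]
eef_rot: [3.14, 0.0, 1.792]
force: [-0.0, 1.6, 8.3]
grip_width: 0.0003
```

carry_out(
  deltas=[
    {"x": 0,"y": 0.1,"z": 0.02,"wx": 0,"wy": 0,"wz": 0,"jaw": 0},
  ],
)

```text
time_s: 15.6
ee_pos: [0.5047, 0.0142, 0.1055]
eef_rot: [3.139, 0.0, 1.792]
force: [0.3, 1.6, 5.7]
grip_width: 0.0004
```

carry_out(
  deltas=[
    {"x": 0,"y": 0.08,"z": 0.02,"wx": 0,"wy": 0,"wz": 0,"jaw": 0},
  ],
)

```text
time_s: 15.68
ee_pos: [0.5059, 0.0145, 0.1048]
eef_rot: [3.14, 0.0, 1.792]
force: [-1.4, -0.3, 7.6]
grip_width: 0.0002
```

carry_out(
  deltas=[
    {"x": 0,"y": 0,"z": -0.3,"wx": 0,"wy": 0,"wz": 0,"jaw": 0},
    {"x": 0,"y": -0.1,"z": -0.7,"wx": 0,"wy": 0,"wz": 0,"jaw": 0},
    {"x": -0.5,"y": -0.18,"z": -0.7,"wx": 0,"wy": 0,"wz": 0,"jaw": 0},
    {"x": -1,"y": 0,"z": 0,"wx": 0,"wy": 0,"wz": 0,"jaw": 0},
    {"x": -1,"y": 0,"z": 0,"wx": 0,"wy": 0,"wz": 0,"jaw": 0},
    {"x": -1,"y": 0,"z": 0,"wx": 0,"wy": 0,"wz": 0,"jaw": 0},
    {"x": 0,"y": 0,"z": 0,"wx": 0,"wy": 0,"wz": 0,"jaw": 0},
    {"x": 0,"y": 0,"z": 0,"wx": 0,"wy": 0,"wz": 0,"jaw": 0},
  ],
)

```text
time_s: 16.35
ee_pos: [0.5151, -0.0558, 0.1381]
eef_rot: [-3.141, -0.0, 1.79]
force: [-0.7, 0.2, -0.3]
grip_width: 0.0006
```

```bash
python3 look.py w6 1; python3 -c "
from h import *
o=ctrl.get_obs();print(o['ee_pos'],o['eef_rot'],o['force'])"
```

```text
16.4
wheel1_top 0.97 [58.3, 312.2] [0.4845 0.0668 0.108 ]
wheel2_top 0.66 [110.1, 314.6] [0.492  0.0395 0.108 ]
wheel3_top 0.91 [154.8, 310.7] [0.4953 0.0136 0.108 ]
slide_button 0.67 [234.8, 310.4] [ 0.5059 -0.0359  0.108 ]
[ 0.5151031  -0.05481052  0.13820789] [-3.14156690e+00 -1.33442375e-04  1.79214745e+00] [1.35231685 1.00716968 0.17560156]
```

View pics/w6r.png

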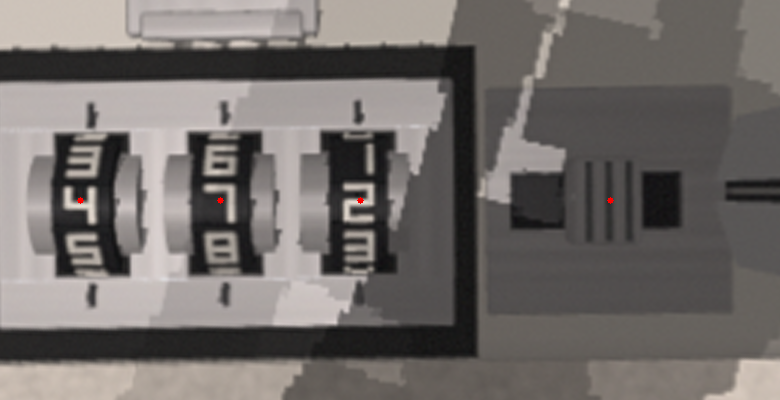

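View pics/w6.png

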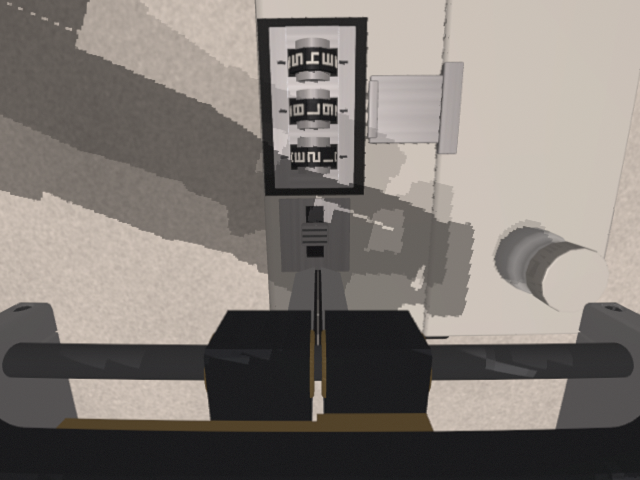

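carry_out(
  deltas=[
    {"x": -0.05,"y": -0.16,"z": 0,"wx": 0,"wy": 0,"wz": 0,"jaw": 0},
    {"x": 0,"y": 0,"z": 0.7,"wx": 0,"wy": 0,"wz": 0,"jaw": 0},
    {"x": 0,"y": 0,"z": 0.7,"wx": 0,"wy": 0,"wz": 0,"jaw": 0},
    {"x": 0,"y": 0,"z": 0.3,"wx": 0,"wy": 0,"wz": 0,"jaw": 0},
    {"x": 0,"y": 0,"z": 0,"wx": 0,"wy": 0,"wz": 0,"jaw": 0},
    {"x": 0,"y": 0,"z": 0,"wx": 0,"wy": 0,"wz": 0,"jaw": 0},
  ],
)

```text
time_s: 17.1
ee_pos: [0.5123, -0.0572, 0.1044]
eef_rot: [-3.141, -0.0, 1.791]
force: [0.3, -0.7, -0.2]
grip_width: 0.0003
```

carry_out(
  deltas=[
    {"x": 0,"y": 0,"z": 0.08,"wx": 0,"wy": 0,"wz": 0,"jaw": 0},
    {"x": 0,"y": 0,"z": 0.05,"wx": 0,"wy": 0,"wz": 0,"jaw": 0},
    {"x": 0,"y": 0,"z": 0,"wx": 0,"wy": 0,"wz": 0,"jaw": 0},
  ],
)

```text
time_s: 17.35
ee_pos: [0.5124, -0.0573, 0.1018]
eef_rot: [3.141, 0.0, 1.791]
force: [0.1, -0.1, -0.8]
grip_width: 0.0004
```

carry_out(
  deltas=[
    {"x": 0.12,"y": 0,"z": 0,"wx": 0,"wy": 0,"wz": 0,"jaw": 0},
    {"x": 0.12,"y": 0,"z": 0,"wx": 0,"wy": 0,"wz": 0,"jaw": 0},
    {"x": 0.06,"y": 0,"z": 0,"wx": 0,"wy": 0,"wz": 0,"jaw": 0},
    {"x": 0,"y": 0,"z": 0,"wx": 0,"wy": 0,"wz": 0,"jaw": 0},
  ],
)

```text
time_s: 17.68
ee_pos: [0.511, -0.0513, 0.1017]
eef_rot: [3.141, 0.0, 1.792]
force: [-0.3, -2.0, 0.4]
grip_width: 0.0006
```

carry_out(
  deltas=[
    {"x": 0.08,"y": 0,"z": 0,"wx": 0,"wy": 0,"wz": 0,"jaw": 0},
    {"x": 0,"y": 0,"z": 0,"wx": 0,"wy": 0,"wz": 0,"jaw": 0},
  ],
)

```text
time_s: 17.85
ee_pos: [0.5107, -0.0499, 0.1017]
eef_rot: [3.141, 0.0, 1.791]
force: [-0.2, -2.0, 1.8]
grip_width: 0.0003
```

carry_out(
  deltas=[
    {"x": 0.08,"y": 0,"z": 0,"wx": 0,"wy": 0,"wz": 0,"jaw": 0},
    {"x": 0,"y": 0,"z": 0,"wx": 0,"wy": 0,"wz": 0,"jaw": 0},
  ],
)

```text
time_s: 18.02
ee_pos: [0.5103, -0.0483, 0.1017]
eef_rot: [3.141, 0.0, 1.791]
force: [0.1, -2.7, 1.8]
grip_width: 0.0005
```

carry_out(
  deltas=[
    {"x": 0.1,"y": 0,"z": 0,"wx": 0,"wy": 0,"wz": 0,"jaw": 0},
    {"x": 0,"y": 0,"z": 0,"wx": 0,"wy": 0,"wz": 0,"jaw": 0},
  ],
)

```text
time_s: 18.18
ee_pos: [0.5099, -0.0462, 0.1016]
eef_rot: [3.141, 0.0, 1.791]
force: [0.3, -3.2, 3.1]
grip_width: 0.0005
```

carry_out(
  deltas=[
    {"x": 0.08,"y": 0,"z": 0,"wx": 0,"wy": 0,"wz": 0,"jaw": 0},
    {"x": 0,"y": 0,"z": 0,"wx": 0,"wy": 0,"wz": 0,"jaw": 0},
  ],
)

```text
time_s: 18.35
ee_pos: [0.5095, -0.0447, 0.1016]
eef_rot: [3.141, 0.0, 1.791]
force: [0.6, -4.3, 3.4]
grip_width: 0.0006
```

carry_out(
  deltas=[
    {"x": 0.05,"y": 0,"z": 0,"wx": 0,"wy": 0,"wz": 0,"jaw": 0},
    {"x": 0,"y": 0,"z": 0,"wx": 0,"wy": 0,"wz": 0,"jaw": 0},
  ],
)

```text
time_s: 18.52
ee_pos: [0.5093, -0.0437, 0.1016]
eef_rot: [3.141, 0.0, 1.791]
force: [0.5, -4.4, 2.7]
grip_width: 0.0004
```

carry_out(
  deltas=[
    {"x": 0.04,"y": 0,"z": 0,"wx": 0,"wy": 0,"wz": 0,"jaw": 0},
    {"x": 0,"y": 0,"z": 0,"wx": 0,"wy": 0,"wz": 0,"jaw": 0},
  ],
)

```text
time_s: 18.68
ee_pos: [0.5093, -0.0435, 0.1016]
eef_rot: [3.141, 0.001, 1.791]
force: [1.1, -8.7, 2.1]
grip_width: 0.0005
```

carry_out(
  deltas=[
    {"x": 0.03,"y": 0,"z": 0,"wx": 0,"wy": 0,"wz": 0,"jaw": 0},
    {"x": 0,"y": 0,"z": 0,"wx": 0,"wy": 0,"wz": 0,"jaw": 0},
  ],
)

```text
time_s: 18.85
ee_pos: [0.5092, -0.0434, 0.1017]
eef_rot: [3.141, 0.002, 1.791]
force: [0.9, -11.1, 1.8]
grip_width: 0.0006
```

```bash
python3 look.py w7
```

```text
18.9
```

View pics/w7.png

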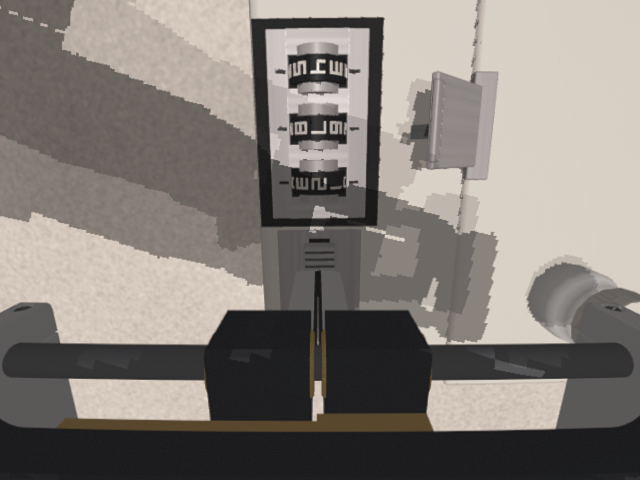

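The slide is on its end stop and the hasp (columns 430–495, rows 70–180) has sprung up. The code still shows 4-7-2. Next I back off without touching anything.

carry_out(
  deltas=[
    {"x": -0.2,"y": 0,"z": 0,"wx": 0,"wy": 0,"wz": 0,"jaw": 0},
    {"x": -0.3,"y": 0,"z": 0,"wx": 0,"wy": 0,"wz": 0,"jaw": 0},
    {"x": -0.3,"y": 0,"z": 0,"wx": 0,"wy": 0,"wz": 0,"jaw": 0},
    {"x": 0,"y": 0,"z": -0.5,"wx": 0,"wy": 0,"wz": 0,"jaw": 0},
    {"x": 0,"y": 0,"z": -0.8,"wx": 0,"wy": 0,"wz": 0,"jaw": 0},
    {"x": 0,"y": 0,"z": -0.8,"wx": 0,"wy": 0,"wz": 0,"jaw": 0},
    {"x": 0,"y": 0,"z": -0.5,"wx": 0,"wy": 0,"wz": 0,"jaw": 0},
    {"x": 0,"y": 0,"z": 0,"wx": 0,"wy": 0,"wz": 0,"jaw": 0},
    {"x": 0,"y": 0,"z": 0,"wx": 0,"wy": 0,"wz": 0,"jaw": 0},
  ],
)

```text
time_s: 19.65
ee_pos: [0.5125, -0.0579, 0.1537]
eef_rot: [3.141, 0.0, 1.791]
force: [0.0, -0.1, -0.5]
grip_width: 0.0004
```

```bash
python3 look.py w8; python3 -c "
from h import *
o=ctrl.get_obs();print(o['ee_pos'],o['force'],o['time_s'])"
```

```text
19.7
[ 0.51217082 -0.05789014  0.15302559] [-0.00735652  0.1044809  -0.38176882] 19.7
```

View pics/w8.png

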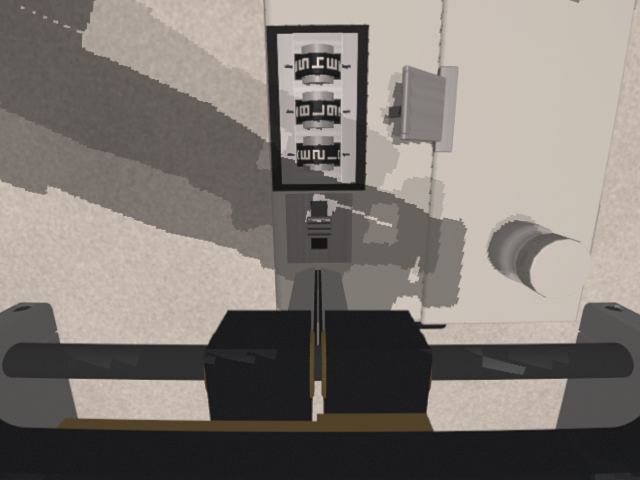

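View pics/w8r.png

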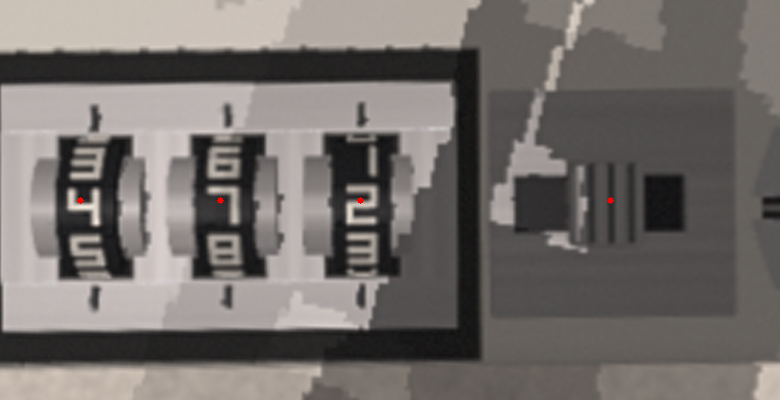

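The hasp is up, the slide has sprung back, the wheels read 4-7-2, and the arm is clear, so I'm handing in.

```bash
python3 -c "
from station import ctrl
print(ctrl.hand_in())"
```

```text
the job is handed in; nothing more can be done
None
```

The case is unlocked. The wheels read 4-7-2 from left to right, the slide went home, and the hasp sprang open. I handed it in at about 20 s on the robot's clock, well under the 72 s limit.

- **Wheels:** wheel 1 started on 5, wheel 2 stood between 4 and 5, and wheel 3 was on 1. I rolled them with the closed fingertips, one click per stroke. The highest press I read was 12 N, a little over the 8–10 N you gave but below 18 N.
- **Slide:** I pushed it only after the code was set. It moved against 2–4.5 N, with a peak of about 11 N at the end stop, because I went on about 1 mm after it stopped.
- **Last checks:** the final wrist picture showed all three digits centred, the hasp up, the slide back at rest, and no force on the fingers.
- **Not checked:** I did not take a last overview picture of the bystanders. The last wrist view shows the jar on the right of the lid still standing, and the arm stayed above or clear of the others throughout. I didn't measure the hasp's angle either, only saw it standing up.

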